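Lever open a snapped-shut sample transport box with a spatula

ROBOT

A 6-joint arm with a two-finger parallel gripper is mounted at the origin on the work surface; the furniture and walls round the work are solid. World frame = base frame: x ahead of the robot, y to its left, z up, the work surface at z = 0. Lengths are in m, angles in degrees, forces in N, time in s.
With the tool pointing down it reaches from about 0.35 to 0.875 m from the base axis. Payload 4.2 kg.
Tool frame: the origin (TCP) lies between the finger pads; the fingertips stand 17 mm ahead of it and the grasp point (between the pads) lies 2 mm behind it; z points along the fingers, y is the line along which they close (so a half turn about z gives the same grasp; the last joint's range is limited). The gripper opens to 87 mm and grips with 3 to 60 N. Pads are 19 mm wide; open, the fingers measure 117 mm over their backs; the gripper's body (75 mm by 190 mm) begins 51 mm behind the grasp point.
Start: joints at [-53.423, 22.042, 0.453, 0, -68.411, -14.817], TCP at [0.232, -0.58, 0.24] pointing down, gripper open.
Joint ranges: [-179.83, 179.83], [-69.29, 118.12], [-61.27, 80.66], [-181.25, 117.63], [-171.15, -9.14], [-177.46, 177.46]. Speed limits (degrees/s): [159.86, 159.86, 180, 180, 180, 180].

INTERFACE

Orientations are given as a 3x3 rotation matrix whose columns are the frame's x, y, z axes.
In Python, from station import r gives the robot as it stands.
- The arm moves only by the tool servo_tool, never from a script. Its argument "targets" is a list of rows, each a list of 5 numbers: the shift along the world's x, y, z in units of 30 mm (1.0 is 30 mm), then the turn about the world's z in rad, then the finger opening in mm, from 0 to 87. In form: [[x, y, z, turn, gripper], ...]. A call has exactly 5 rows; each row is the pose to reach, as a shift and turn from the pose commanded when the call began; what a row does not reach only later rows make up. A row lasts 1/12 s, in which the tool goes at most 41.7 mm and 7.16 degrees, less where a joint would pass 70% of its speed; a pose out of reach is approached as far as the arm can. A call with a gripper value outside its range is refused whole. The fingers move at their own pace and stop on an object; the grip force is fixed at half the most. Time passes only in rows, so rows that repeat a pose let the fingers close, or fill a call up. It gives the time, the measured TCP pose, the force, the opening and the grip force at its end, in the units of the state.
- r.sense(): the state, without advancing time (a new reading comes with each control period).
- r.capture(name): name is "scene" or "top" or "wrist"; returns a dict with "pixels" (420x560x3 uint8, red, green, blue), "fx", "fy", "cx", "cy" (pixels), "world_from_camera" (4x4, takes a point from camera to world coordinates). Camera axes: x right, y down, z forward; pixel columns grow to the right and rows downward; lengths in m; the calibration is good to about 2 mm. The wrist camera is an equidistant fisheye: a pixel r from the principal point sees the ray r / f radians off the axis. A picture is of the moment at which its call begins. There is no depth.
- r.finish_job(): hands the job in; it is judged then, once.
The state is a dict: "time_s": time; "joints": joint angles; "joint_velocities": joint speeds; "effort": joint torques, N m; "tcp_pos": TCP position; "ee_rot": TCP orientation; "wrist_force": force on the tool from outside, world axes, zero at the start; "moment": the same for the moment, N m; "gripper_width": opening from 0.0 (shut) to 1.0 (fully open); "gripper_force": force on a finger pad.
Only numpy, scipy, OpenCV 4.12 (cv2) and the standard library are available. Lean on these libraries where they do the work, as an engineer would, in place of code of your own. Each camera call takes 0.05 s, during which the arm holds its last target. There are 200 camera calls.

TASK

The rack in the sample transport box is wanted, but its lid is snapped shut and a dye bottle has been parked on it. Stand the bottle upright on the bench clear of the box, then slide the spatula's blade into the notch in the middle of the box's front and lever the lid up with it. Swing the lid right back to its stop so that it stays open, lay the spatula flat on the bench clear of the box, and do not shift the tip box, timer, tape roll or buffer bottle.

Things in the scene. Friction and masses are not known exactly. Their poses are not given: they have to be found in the camera images.
- case: Transport box, fixed: white tub, blue slab lid; 115 mm deep (x), 150 wide (y), 98 high closed (a raised edge round the lid's top reaches 101). Origin: centre of its underside, on the bench; z up; front faces its -x, hinge along the back. Walls 4 mm, rim 84 mm high. Inside, in the back half (x > 0), two tube racks, tops 81 mm up.
- lid (a joint): Opening angle of the lid, rad: 0 shut, grows as the front edge rises, stop at 1.75 (a little past upright). Two spring catches near the front edge hold it shut with about 10 N at that edge; they let go at about 0.07 rad (edge 8 mm up). Then a weak balancing spring and a stiff hinge (0.03 N m) leave it about where it is let go; it needs pushing back to the stop.
- lid_axis (a point): Middle of the hinge axis: box frame x +62 mm, y 0, z 86 mm; the axis runs along the box's y. The lid is a flat slab 14 mm thick; shut, its underside lies at box z 84 mm (2 mm below the axis) from box x -57.5 to +57.5 mm.
- pry_notch (a point): Centre of the mouth of the notch in the box's front face: box frame x -57.5 mm, y 0, z 80.75 mm. It is cut through the 4 mm front wall: 40 mm wide, 6.5 mm high; its floor (fulcrum for the blade) at z 77.5, its roof the lid's flat underside at z 84. Behind it, under the lid, 55 mm of free space.
- spatula: Flat spatula, 170 mm long, about 70 g, lying on the bench. Wooden handle 90 mm long, 18 wide, 16 high; origin: centre of the handle's underside; x along the tool to the blade, z up. Steel blade from x +45 to +125 mm, 16 mm wide (12 at the last 8 mm), 2 mm thick, its middle 8 mm above the handle's underside.
- blade_tip (a point): Middle of the end of the spatula's blade: spatula frame x +125 mm, y 0, z +8 mm. Beside the spatula stands a fixed blue-green bin of tube racks (world x below 0.505, y below 0.127): its rim is 58 mm high and overhangs, the racks in it reach 76 mm, the stacked ones (x 0.37 to 0.48, y below 0.08) 150 mm. The bench ends at x = 0.61.
- dye_bottle: White bottle with a black cap and a red band, 40 mm in diameter, 85 mm high, 120 g; starts upright on the lid of the box. Origin at the centre of its underside, z up.
- tip_box: Bystander: blue pipette tip box with a clear lid, 81 x 118 x 62 mm. Origin at the centre of its underside.
- timer: Bystander: white bench timer with blue buttons, 62 x 62 x 21 mm, lying flat. Origin at the centre of its underside.
- tape_roll: Bystander: roll of tape lying flat, about 98 mm across, 25 mm high. Origin at the centre of its underside.
- buffer_bottle: Bystander: white bottle with a blue cap, 60 mm in diameter, 125 mm high. Origin at the centre of its underside.

How it is judged:
By the outcome, as a careful person would: the job done as asked, in the order asked, and still so for the second after the job is handed in, with the robot touching nothing.
It also fails if it takes over 67 s, if anything falls off the work surface, if the arm or the gripper's body presses on something with over 40 N, if the wrist force passes 120 N, or if a joint passes its speed limit or range.

## Working session

There is one attempt and no reset: what is moved stays moved. The work goes in short steps, Python scripts to look and compute and a tool call to move; the robot and the scene stay as the last step left them, time stands still between calls to the robot, and variables do not carry over. Pictures are saved under pics/ and viewed, at most 10 in all, crops included, and the job is handed in when it is done.

Besides the shell and the picture viewer there is one more tool, called as name(argument=value, ...) on one line, values as JSON. servo_tool: Moves the arm, as the interface text tells. Its arguments: {"type":"object","properties":{"targets":{"type":"array","items":{"type":"array","items":{"type":"number"}}}},"required":["targets"]}

```bash
ls; mkdir -p pics; python3 - <<'E'
from station import r
import cv2,numpy as np
for n in("scene","top"):
    c=r.capture(n); cv2.imwrite(f"pics/{n}0.png",c["pixels"][:,:,::-1])
    print(n,c["fx"],c["fy"],c["cx"],c["cy"],np.round(c["world_from_camera"],4).tolist())
s=r.sense(); print(s["time_s"],s["tcp_pos"],s["ee_rot"])
E
```

```text
pics
scene 501.7381376237115 501.7381376237115 276.0514688231544 214.19497172464855 [[-0.4822, -0.4632, 0.7436, -0.5622], [-0.8759, 0.2366, -0.4206, 0.725], [0.0189, -0.8541, -0.5198, 0.779], [0.0, 0.0, 0.0, 1.0]]
top 492.4098218770088 492.4098218770088 290.5053520004206 210.17747260708535 [[0.0234, -0.995, 0.0966, 0.3393], [-0.9997, -0.0225, 0.0101, 0.1267], [-0.0079, -0.0968, -0.9953, 1.1261], [0.0, 0.0, 0.0, 1.0]]
0.1 [ 0.23154917 -0.57999361  0.23856588] [[-9.28797476e-01 -3.70586769e-01 -8.34502596e-04]
 [-3.70587690e-01  9.28795783e-01  1.77700420e-03]
 [ 1.16548249e-04  1.95973340e-03 -9.99998073e-01]]
```

View pics/scene0.png

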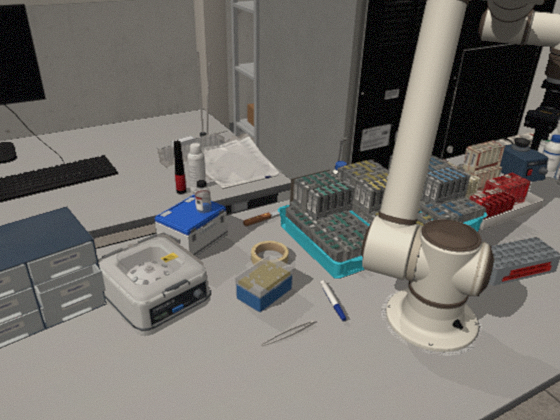

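View pics/top0.png

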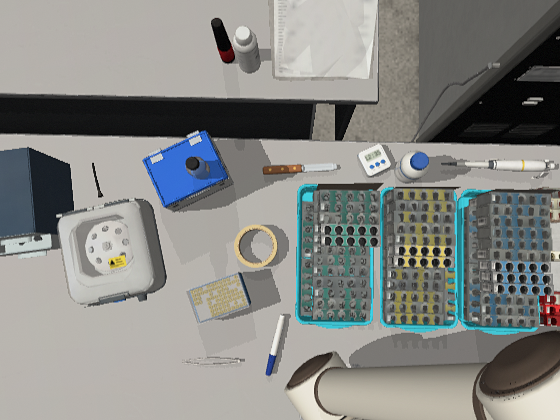

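The top view shows the box at about (187,168), rotated, with the dye bottle cap at (193,163). The spatula handle runs from (263,170) to (302,168) and its blade tip is near (338,167). The tape roll is at (256,245), the tip box at (218,297) and the timer at (373,160).

```bash
cat > h.py <<'E'
import numpy as np,cv2
from station import r
def ray(c,u,v):
    M=np.array(c["world_from_camera"]); d=M[:3,:3]@np.array([(u-c["cx"])/c["fx"],(v-c["cy"])/c["fy"],1.]); return M[:3,3],d
def onz(c,u,v,z):
    o,d=ray(c,u,v); return o+d*(z-o[2])/d[2]
def tri(c1,p1,c2,p2):
    o1,d1=ray(c1,*p1);o2,d2=ray(c2,*p2)
    t=np.linalg.lstsq(np.c_[d1,-d2],o2-o1,rcond=None)[0]
    a,b=o1+t[0]*d1,o2+t[1]*d2; return (a+b)/2,np.linalg.norm(a-b)
def big(m):
    cs,_=cv2.findContours(m.astype(np.uint8),cv2.RETR_EXTERNAL,cv2.CHAIN_APPROX_NONE); return max(cs,key=cv2.contourArea)
def proj(c,P):
    M=np.linalg.inv(np.array(c["world_from_camera"])); q=M[:3,:3]@np.array(P)+M[:3,3]; return c["fx"]*q[0]/q[2]+c["cx"],c["fy"]*q[1]/q[2]+c["cy"]
E
python3 - <<'E'
from h import *
t=r.capture("top");s=r.capture("scene")
P=t["pixels"];H=cv2.cvtColor(P,cv2.COLOR_RGB2HSV)
m=np.zeros(P.shape[:2],bool);m[125:215,135:235]=1
lid=m&(H[...,0]>105)&(H[...,0]<125)&(H[...,1]>150)
c=cv2.convexHull(big(lid)); 
W=np.array([onz(t,*p[0],0.1)[:2] for p in c]).astype(np.float32)
R=cv2.minAreaRect(W); print("lid",R, cv2.boxPoints(R).round(4).tolist())
m[:]=0;m[150:190,255:345]=1
hd=m&(H[...,0]<20)&(H[...,1]>90)
R=cv2.minAreaRect(np.array([onz(t,*p[0],0.016)[:2] for p in big(hd)]).astype(np.float32));print("handle",R,cv2.boxPoints(R).round(4).tolist())
a=P[110:220,130:240][:,:,::-1];b=P[140:200,250:350][:,:,::-1];q=s["pixels"][170:260,145:305][:,:,::-1]
im=np.zeros((600,800,3),np.uint8)
im[:330,:330]=cv2.resize(a,None,fx=3,fy=3);im[:240,340:740]=cv2.resize(b,None,fx=4,fy=4);im[335:335+252,340:340+448]=cv2.resize(q,None,fx=2.8,fy=2.8)
cv2.imwrite("pics/z1.png",im)
E
```

```text
lid ((0.5237134099006653, 0.3634595274925232), (0.11695731431245804, 0.1482047587633133), 26.749141693115234) [[0.43810001015663147, 0.4032999873161316], [0.504800021648407, 0.2709999978542328], [0.6093000173568726, 0.32359999418258667], [0.5425999760627747, 0.4560000002384186]]
handle ((0.5410858392715454, 0.15988929569721222), (0.017121048644185066, 0.08713990449905396), 4.668150424957275) [[0.5289999842643738, 0.20260000228881836], [0.5360999703407288, 0.11580000072717667], [0.5532000064849854, 0.11720000207424164], [0.5461000204086304, 0.20399999618530273]]
```

View pics/z1.png

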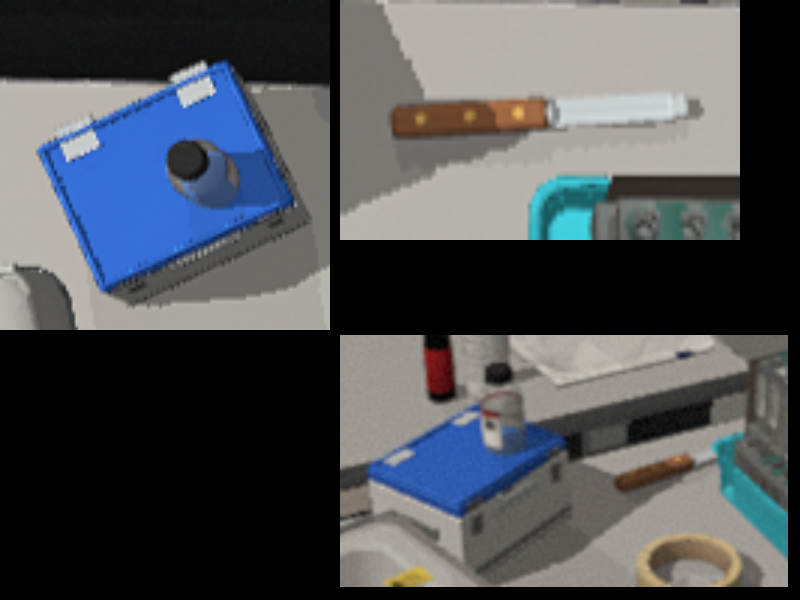

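The crops show the box's front edge facing the lower right, the hinges (white tabs) at the back and the bottle cap at about (192,163) in the top view. The spatula lies nearly along -y. The centrifuge left of the front could obstruct the gripper body, so I'll check that.

```bash
python3 - <<'E'
from h import *
t=r.capture("top");s=r.capture("scene")
print("cap",tri(t,(192.3,162.7),s,(201,183.6)))
def yel(c,b):
    H=cv2.cvtColor(c["pixels"],cv2.COLOR_RGB2HSV);m=np.zeros(H.shape[:2],bool);m[b[0]:b[1],b[2]:b[3]]=1
    m&=(H[...,0]>22)&(H[...,0]<35)&(H[...,1]>150);v,u=np.nonzero(m);return u.mean(),v.mean()
print("label",tri(t,yel(t,(245,280,100,140)),s,yel(s,(245,275,155,190))))
# tape top colour centre, tip box
for n,p,z in(("tape",(256,245),.025),("tipbox c",(218,297),.062),("free1",(270,300),0),("free2",(130,335),0),("free3",(255,200),0),("free4",(270,215),0),("cf right",(165,290),.1),("cf right up",(157,200),.1)):print(n,onz(t,*p,z).round(3))
a=t["pixels"][190:320,50:180][:,:,::-1];q=s["pixels"][225:335,90:220][:,:,::-1]
im=np.zeros((400,800,3),np.uint8);im[:390,:390]=cv2.resize(a,None,fx=3,fy=3);im[:330,400:790]=cv2.resize(q,None,fx=3,fy=3)
cv2.imwrite("pics/z2.png",im)
E
```

```text
cap (array([0.52187624, 0.33292226, 0.17387054]), np.float64(0.003203032260628611))
label (array([0.32455544, 0.4879544 , 0.12286709]), np.float64(0.0034821207345209584))
tape [0.366 0.213 0.025]
tipbox c [0.253 0.288 0.062]
free1 [0.244 0.18  0.   ]
free2 [0.159 0.492 0.   ]
free3 [0.47 0.22 0.  ]
free4 [0.436 0.185 0.   ]
cf right [0.267 0.392 0.1  ]
cf right up [0.454 0.418 0.1  ]
```

View pics/z2.png

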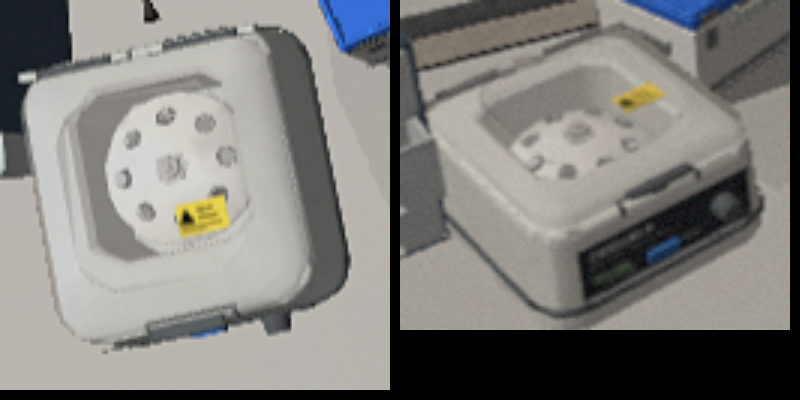

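servo_tool(targets=[[0.4, 1.2, 0.3, -0.08, 87], [0.8, 2.4, 0.6, -0.16, 87], [1.2, 3.6, 0.9, -0.24, 87], [1.6, 4.8, 1.2, -0.32, 87], [2.0, 6.1, 1.4, -0.38, 87]])

```text
time_s: 0.72
tcp_pos: [0.2921, -0.3963, 0.2823]
ee_rot: [[-1.0, 0.005, 0.001], [0.005, 1.0, -0.001], [-0.001, -0.001, -1.0]]
wrist_force: [1.5, -0.2, -0.3]
gripper_width: 0.999
gripper_force: 0.0
```

servo_tool(targets=[[0.4, 1.2, 0, 0, 87], [0.8, 2.4, 0, 0, 87], [1.2, 3.6, 0, 0, 87], [1.6, 4.8, 0, 0, 87], [2.0, 6.1, 0, 0, 87]])

```text
time_s: 1.13
tcp_pos: [0.3518, -0.2129, 0.2818]
ee_rot: [[-1.0, 0.001, 0.001], [0.001, 1.0, -0.0], [-0.001, -0.0, -1.0]]
wrist_force: [1.3, 0.5, 0.5]
gripper_width: 1.0
gripper_force: 0.0
```

servo_tool(targets=[[0.4, 1.2, 0, 0, 87], [0.8, 2.4, 0, 0, 87], [1.2, 3.6, 0, 0, 87], [1.6, 4.8, 0, 0, 87], [2.0, 6.1, 0, 0, 87]])

```text
time_s: 1.55
tcp_pos: [0.4117, -0.0297, 0.282]
ee_rot: [[-1.0, 0.0, 0.001], [0.0, 1.0, 0.0], [-0.001, 0.0, -1.0]]
wrist_force: [1.4, 0.3, 0.6]
gripper_width: 1.004
gripper_force: 0.0
```

servo_tool(targets=[[0.4, 1.2, 0, 0, 87], [0.8, 2.4, 0, 0, 87], [1.2, 3.6, 0, 0, 87], [1.6, 4.8, 0, 0, 87], [2.0, 6.1, 0, 0, 87]])

```text
time_s: 1.97
tcp_pos: [0.4718, 0.1533, 0.2819]
ee_rot: [[-1.0, -0.0, 0.001], [-0.0, 1.0, 0.0], [-0.001, 0.0, -1.0]]
wrist_force: [1.0, 0.4, 0.6]
gripper_width: 1.0
gripper_force: 0.0
```

servo_tool(targets=[[0.4, 1.2, 0, 0, 87], [0.8, 2.4, 0, 0, 87], [1.2, 3.6, 0, 0, 87], [1.6, 4.8, 0, 0, 87], [1.6, 5.9, 0, 0, 87]])

```text
time_s: 2.38
tcp_pos: [0.521, 0.3307, 0.2808]
ee_rot: [[-1.0, 0.001, 0.0], [0.001, 1.0, -0.0], [-0.0, -0.0, -1.0]]
wrist_force: [0.6, 0.8, 0.1]
gripper_width: 1.004
gripper_force: 0.0
```

servo_tool(targets=[[0, 0, -0.5, 0, 87], [0, 0, -1.2, 0, 87], [0, 0, -1.8, 0, 87], [0, 0, -2.2, 0, 87], [0, 0, -2.3, 0, 87]])

```text
time_s: 2.8
tcp_pos: [0.5185, 0.3278, 0.2096]
ee_rot: [[-1.0, 0.0, -0.004], [0.0, 1.0, -0.003], [0.004, -0.003, -1.0]]
wrist_force: [-0.4, 0.3, -0.2]
gripper_width: 0.999
gripper_force: 0.0
```

```bash
python3 - <<'E'
from h import *
s=r.sense();print(s["tcp_pos"],s["joints"])
c=r.capture("wrist");cv2.imwrite("pics/w1.png",c["pixels"][:,:,::-1]);print(c["fx"],np.round(c["world_from_camera"],3))
E
```

```text
[0.51852313 0.32784532 0.20961653] [ 4.73787011e+01  2.23066345e+01 -3.55902611e+00 -5.42778630e-02
 -6.44375733e+01 -1.37375268e+02]
325.19226210127806 [[ 0.002  0.972  0.236  0.454]
 [ 1.    -0.001 -0.004  0.327]
 [-0.004  0.236 -0.972  0.355]
 [ 0.     0.     0.     1.   ]]
```

View pics/w1.png

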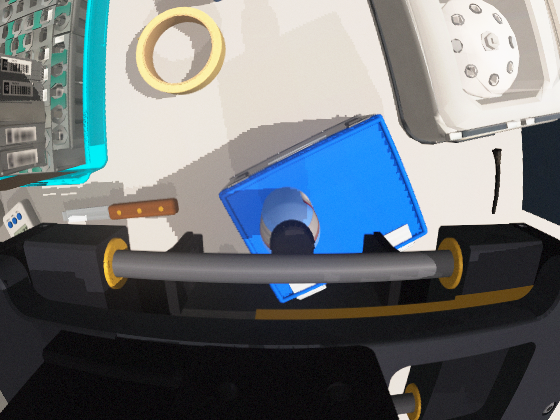

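The wrist view shows the bottle (290,235) centred between the fingers (185 and 380). Going down to grip it.

servo_tool(targets=[[0, 0, -0.6, 0, 87], [0, 0, -1.2, 0, 87], [0, 0, -1.8, 0, 87], [0, 0, -2.3, 0, 87], [0, 0, -2.3, 0, 87]])

```text
time_s: 3.27
tcp_pos: [0.5187, 0.3276, 0.1413]
ee_rot: [[-1.0, 0.001, -0.004], [0.001, 1.0, -0.003], [0.004, -0.003, -1.0]]
wrist_force: [-0.1, 0.8, -0.2]
gripper_width: 1.002
gripper_force: 0.0
```

servo_tool(targets=[[0, 0, 0, 0, 35], [0, 0, 0, 0, 35], [0, 0, 0, 0, 35], [0, 0, 0, 0, 35], [0, 0, 0, 0, 35]])

```text
time_s: 3.68
tcp_pos: [0.5201, 0.3289, 0.1446]
ee_rot: [[-1.0, 0.0, 0.001], [0.0, 1.0, 0.001], [-0.001, 0.001, -1.0]]
wrist_force: [0.5, 0.3, -0.8]
gripper_width: 0.705
gripper_force: 0.0
```

servo_tool(targets=[[0, 0, 0, 0, 35], [0, 0, 0.2, 0, 35], [0, 0, 0.5, 0, 35], [0, 0, 1, 0, 35], [0, 0, 1.5, 0, 35]])

```text
time_s: 4.1
tcp_pos: [0.5197, 0.3285, 0.1896]
ee_rot: [[-1.0, 0.0, 0.0], [0.0, 1.0, -0.0], [-0.0, -0.0, -1.0]]
wrist_force: [0.3, 0.1, -0.2]
gripper_width: 0.417
gripper_force: 0.0
```

The fingers close slowly and I lifted too soon. Reopening and repeating.

servo_tool(targets=[[0, 0, 0, 0, 70], [0, 0, 0, 0, 70], [0, 0, 0, 0, 70], [0, 0, 0, 0, 70], [0, 0, 0, 0, 70]])

```text
time_s: 4.52
tcp_pos: [0.5194, 0.3282, 0.1877]
ee_rot: [[-1.0, 0.0, -0.001], [0.0, 1.0, -0.001], [0.001, -0.001, -1.0]]
wrist_force: [0.1, -0.2, 0.4]
gripper_width: 0.713
gripper_force: 0.0
```

```bash
python3 - <<'E'
from h import *
c=r.capture("wrist");t=r.capture("top");im=np.hstack([c["pixels"][150:330,150:420],cv2.resize(t["pixels"][110:220,120:240],(200,180))])[:,:,::-1];cv2.imwrite("pics/w2.png",im)
print(r.sense()["tcp_pos"],r.sense()["gripper_width"])
E
```

```text
[0.51953525 0.32836655 0.18787335] 0.7668948861904581
```

View pics/w2.png

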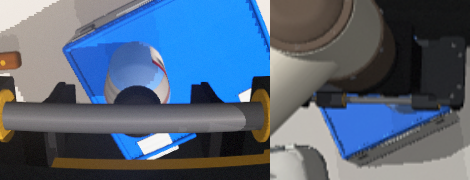

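The bottle still stands upright, centred between the fingers. Descending again and allowing time for the grip.

servo_tool(targets=[[0, 0, -0.4, 0, 75], [0, 0, -0.9, 0, 75], [0, 0, -1.3, 0, 75], [0, 0, -1.6, 0, 70], [0, 0, -1.6, 0, 35]])

```text
time_s: 5.03
tcp_pos: [0.5187, 0.3277, 0.138]
ee_rot: [[-1.0, 0.001, -0.004], [0.001, 1.0, -0.003], [0.004, -0.003, -1.0]]
wrist_force: [-0.2, -0.7, -0.9]
gripper_width: 0.79
gripper_force: 0.0
```

servo_tool(targets=[[0, 0, 0, 0, 35], [0, 0, 0, 0, 35], [0, 0, 0, 0, 35], [0, 0, 0, 0, 35], [0, 0, 0, 0, 35]])

```text
time_s: 5.45
tcp_pos: [0.5202, 0.3292, 0.1414]
ee_rot: [[-1.0, 0.0, 0.002], [0.0, 1.0, 0.002], [-0.002, 0.002, -1.0]]
wrist_force: [-0.1, 1.2, 0.5]
gripper_width: 0.452
gripper_force: 0.5
```

servo_tool(targets=[[0, 0, 0, 0, 35], [0, 0, 0, 0, 35], [0, 0, 0, 0, 35], [0, 0, 0, 0, 35], [0, 0, 0, 0, 35]])

```text
time_s: 5.87
tcp_pos: [0.5202, 0.3292, 0.1413]
ee_rot: [[-1.0, -0.0, 0.002], [-0.0, 1.0, 0.001], [-0.002, 0.001, -1.0]]
wrist_force: [-0.9, 1.6, 5.0]
gripper_width: 0.443
gripper_force: 30.0
```

servo_tool(targets=[[0, 0, 0.3, 0, 35], [0, 0, 0.8, 0, 35], [0, 0, 1.5, 0, 35], [0, 0, 2.2, 0, 35], [0, 0, 2.7, 0, 35]])

```text
time_s: 6.28
tcp_pos: [0.5195, 0.3278, 0.2227]
ee_rot: [[-1.0, 0.0, -0.001], [0.0, 1.0, -0.001], [0.001, -0.001, -1.0]]
wrist_force: [0.5, 0.7, -0.4]
gripper_width: 0.441
gripper_force: 30.0
```

servo_tool(targets=[[-0.6, 0.1, 0, 0, 35], [-1.7, 0.4, 0, 0, 35], [-2.8, 0.7, 0, 0, 35], [-3.9, 1.0, 0, 0, 35], [-5.0, 1.3, 0, 0, 35]])

```text
time_s: 6.7
tcp_pos: [0.3679, 0.3663, 0.2208]
ee_rot: [[-1.0, 0.002, -0.002], [0.002, 1.0, -0.003], [0.002, -0.003, -1.0]]
wrist_force: [-0.2, 0.8, -1.1]
gripper_width: 0.442
gripper_force: 30.0
```

servo_tool(targets=[[-1.1, 0.3, 0, 0, 35], [-2.2, 0.6, 0, 0, 35], [-3.3, 0.9, 0, 0, 35], [-4.4, 1.2, 0, 0, 35], [-5.5, 1.4, 0, 0, 35]])

```text
time_s: 7.12
tcp_pos: [0.2031, 0.4087, 0.2211]
ee_rot: [[-1.0, 0.001, -0.0], [0.001, 1.0, -0.003], [0.0, -0.003, -1.0]]
wrist_force: [0.2, 1.0, -0.5]
gripper_width: 0.44
gripper_force: 30.0
```

servo_tool(targets=[[-0.9, 0.3, 0, 0, 35], [-1.7, 0.5, 0, 0, 35], [-2.3, 0.7, 0, 0, 35], [-2.5, 0.7, 0, 0, 35], [-2.5, 0.7, 0, 0, 35]])

```text
time_s: 7.53
tcp_pos: [0.1514, 0.4303, 0.2202]
ee_rot: [[-0.999, -0.025, -0.032], [-0.025, 1.0, -0.0], [0.032, 0.0, -0.999]]
wrist_force: [0.3, -0.7, -1.5]
gripper_width: 0.436
gripper_force: 30.0
```

```bash
python3 - <<'E'
from h import *
s=r.sense();print(s["tcp_pos"],np.round(s["joints"],1),np.round(s["joint_velocities"],1))
c=r.capture("top");s2=r.sense();print(s2["tcp_pos"],np.round(s2["ee_rot"],3).tolist(),proj(c,(0.15,0.43,0)),proj(c,(0.13,0.43,0)))
cv2.imwrite("pics/t3.png",c["pixels"][:,:400,::-1])
E
```

```text
[0.15140212 0.43026952 0.22022287] [  89.9    6.7  -22.7   -2.1  -60.7 -177.4] [-1.1 -0.2 -0.5  0.7  0.2  0.1]
[0.15186858 0.43003815 0.22021369] [[-0.999, -0.024, -0.032], [-0.024, 1.0, -0.001], [0.032, 0.0, -0.999]] (np.float64(157.4453526285299), np.float64(339.5985675708338)) (np.float64(157.0034915195727), np.float64(348.7046450480019))
```

View pics/t3.png

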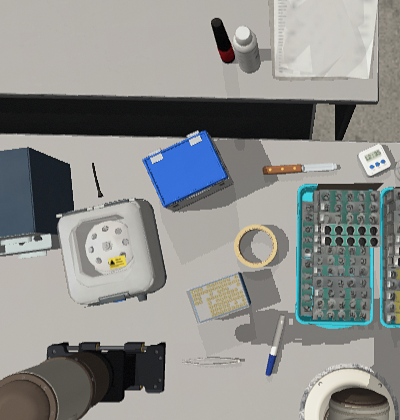

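The top view shows the bottle held over clear bench near (157,340), and the wrist joint is at its range limit. I'll turn back a little, then set the bottle down.

servo_tool(targets=[[0, 0, 0, 0.05, 35], [0, 0, 0, 0.1, 35], [0, 0, 0, 0.15, 35], [0, 0, 0, 0.2, 35], [0, 0, 0, 0.2, 35]])

```text
time_s: 8.0
tcp_pos: [0.1524, 0.4298, 0.2203]
ee_rot: [[-0.975, -0.222, -0.031], [-0.222, 0.975, -0.007], [0.032, 0.001, -0.999]]
wrist_force: [0.2, 0.6, -0.9]
gripper_width: 0.439
gripper_force: 30.0
```

servo_tool(targets=[[0, 0, -0.5, 0, 35], [0, 0, -1.3, 0, 35], [0, 0, -2.1, 0, 35], [0, 0, -2.9, 0, 35], [0, 0, -3.6, 0, 35]])

```text
time_s: 8.42
tcp_pos: [0.1521, 0.4296, 0.1113]
ee_rot: [[-0.975, -0.22, -0.031], [-0.22, 0.975, -0.006], [0.032, 0.001, -0.999]]
wrist_force: [0.4, 0.3, -1.3]
gripper_width: 0.441
gripper_force: 30.0
```

servo_tool(targets=[[0, 0, -0.6, 0, 35], [0, 0, -1.1, 0, 35], [0, 0, -1.5, 0, 35], [0, 0, -1.7, 0, 35], [0, 0, -1.7, 0, 35]])

```text
time_s: 8.83
tcp_pos: [0.1519, 0.4294, 0.0603]
ee_rot: [[-0.975, -0.222, -0.031], [-0.221, 0.975, -0.009], [0.032, -0.002, -0.999]]
wrist_force: [-0.5, -0.0, -1.3]
gripper_width: 0.443
gripper_force: 30.0
```

servo_tool(targets=[[0, 0, -0.2, 0, 35], [0, 0, -0.35, 0, 35], [0, 0, -0.45, 0, 35], [0, 0, -0.5, 0, 35], [0, 0, -0.5, 0, 35]])

```text
time_s: 9.25
tcp_pos: [0.1512, 0.4304, 0.0465]
ee_rot: [[-0.974, -0.224, -0.031], [-0.224, 0.975, -0.006], [0.032, 0.002, -0.999]]
wrist_force: [0.5, -0.3, -1.4]
gripper_width: 0.444
gripper_force: 30.0
```

servo_tool(targets=[[0, 0, -0.05, 0, 35], [0, 0, -0.1, 0, 35], [0, 0, -0.1, 0, 35], [0, 0, -0.1, 0, 35], [0, 0, -0.1, 0, 35]])

```text
time_s: 9.67
tcp_pos: [0.1512, 0.4307, 0.0437]
ee_rot: [[-0.974, -0.224, -0.031], [-0.224, 0.975, -0.005], [0.032, 0.002, -1.0]]
wrist_force: [-0.3, 1.4, -0.4]
gripper_width: 0.446
gripper_force: 30.0
```

servo_tool(targets=[[0, 0, -0.05, 0, 35], [0, 0, -0.05, 0, 35], [0, 0, -0.05, 0, 70], [0, 0, -0.05, 0, 70], [0, 0, -0.05, 0, 70]])

```text
time_s: 10.08
tcp_pos: [0.1513, 0.4305, 0.0421]
ee_rot: [[-0.974, -0.224, -0.031], [-0.224, 0.975, -0.005], [0.032, 0.002, -0.999]]
wrist_force: [-0.0, 0.3, 0.1]
gripper_width: 0.588
gripper_force: 0.0
```

servo_tool(targets=[[0, 0, 0, 0, 70], [0, 0, 0, 0, 70], [0, 0, 0, 0, 70], [0, 0, 0, 0, 70], [0, 0, 0.3, 0, 70]])

```text
time_s: 10.5
tcp_pos: [0.1512, 0.4292, 0.05]
ee_rot: [[-0.974, -0.223, -0.032], [-0.223, 0.975, -0.009], [0.033, -0.002, -0.999]]
wrist_force: [-0.7, -0.3, -0.3]
gripper_width: 0.801
gripper_force: 0.0
```

servo_tool(targets=[[0, 0, 0.5, 0, 70], [0, 0, 1.2, 0, 70], [0, 0, 2.2, 0, 70], [0, 0, 3.4, 0, 70], [0, 0, 4.6, 0, 70]])

```text
time_s: 10.92
tcp_pos: [0.1513, 0.4297, 0.191]
ee_rot: [[-0.974, -0.224, -0.031], [-0.224, 0.975, -0.006], [0.032, 0.001, -0.999]]
wrist_force: [0.1, 1.7, 0.6]
gripper_width: 0.808
gripper_force: 0.0
```

servo_tool(targets=[[0.5, -0.3, 0.2, 0.08, 55], [1.4, -0.9, 0.4, 0.18, 45], [2.3, -1.5, 0.6, 0.28, 45], [3.2, -2.1, 0.8, 0.38, 45], [4.1, -2.6, 1.0, 0.48, 45]])

```text
time_s: 11.33
tcp_pos: [0.275, 0.3509, 0.2202]
ee_rot: [[-0.757, -0.653, -0.025], [-0.652, 0.758, -0.019], [0.031, 0.002, -1.0]]
wrist_force: [0.4, 0.2, -0.2]
gripper_width: 0.55
gripper_force: 0.0
```

servo_tool(targets=[[1.0, -0.6, 0, 0.1, 45], [2.0, -1.3, 0, 0.2, 45], [3.0, -2.0, 0, 0.3, 45], [4.0, -2.6, 0, 0.4, 45], [5.0, -3.2, 0, 0.5, 45]])

```text
time_s: 11.75
tcp_pos: [0.4255, 0.2549, 0.2199]
ee_rot: [[-0.352, -0.936, -0.012], [-0.935, 0.353, -0.029], [0.031, 0.001, -1.0]]
wrist_force: [0.4, 0.7, 1.4]
gripper_width: 0.52
gripper_force: 0.0
```

servo_tool(targets=[[1.0, -0.6, 0, 0.1, 45], [2.0, -1.3, 0, 0.2, 45], [3.0, -2.0, 0, 0.3, 45], [3.6, -2.4, 0, 0.4, 45], [3.8, -2.5, 0, 0.45, 45]])

```text
time_s: 12.17
tcp_pos: [0.5404, 0.1791, 0.2192]
ee_rot: [[0.085, -0.996, 0.001], [-0.996, -0.085, -0.032], [0.032, 0.001, -0.999]]
wrist_force: [0.7, -0.4, -0.7]
gripper_width: 0.518
gripper_force: 0.0
```

```bash
python3 - <<'E'
from h import *
t=r.capture("top");c=r.capture("wrist");s=r.sense();R=np.array(s["ee_rot"]);print(s["tcp_pos"],np.degrees(np.arctan2(R[1,0],R[0,0])),R[:,2])
im=np.zeros((420,800,3),np.uint8);im[:,:480]=c["pixels"][:,40:520,::-1];im[:200,490:790]=cv2.resize(t["pixels"][300:400,100:250],(300,200))[:,:,::-1];cv2.imwrite("pics/w4.png",im)
E
```

```text
[0.53902807 0.18021777 0.21910838] -85.3007038037749 [ 7.07031365e-04 -3.20506279e-02 -9.99485997e-01]
```

View pics/w4.png

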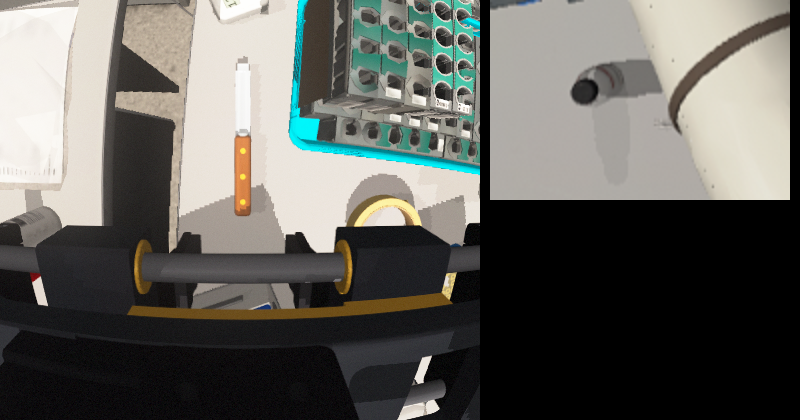

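The top view crop shows the bottle standing upright on the bench. The wrist view shows the spatula (column 243) midway between the fingers and parallel to them. Going down.

servo_tool(targets=[[0, 0, -0.6, 0, 45], [0, 0, -1.6, 0, 45], [0, 0, -2.6, 0, 45], [0, 0, -3.6, 0, 45], [0, 0, -4.5, 0, 45]])

```text
time_s: 12.68
tcp_pos: [0.5371, 0.1819, 0.0833]
ee_rot: [[0.084, -0.996, 0.001], [-0.996, -0.084, -0.032], [0.032, 0.002, -1.0]]
wrist_force: [0.6, 1.1, -0.2]
gripper_width: 0.515
gripper_force: 0.0
```

servo_tool(targets=[[0, 0, -0.7, 0, 45], [0, 0, -1.3, 0, 45], [0, 0, -1.7, 0, 45], [0, 0, -2.0, 0, 45], [0, 0, -2.0, 0, 45]])

```text
time_s: 13.1
tcp_pos: [0.5368, 0.1813, 0.0227]
ee_rot: [[0.085, -0.996, -0.002], [-0.996, -0.084, -0.034], [0.033, 0.005, -0.999]]
wrist_force: [0.5, 0.0, 0.0]
gripper_width: 0.514
gripper_force: 0.0
```

servo_tool(targets=[[0.05, 0, -0.05, 0, 45], [0.05, 0, -0.05, 0, 10], [0.05, 0, -0.05, 0, 10], [0.05, 0, -0.05, 0, 10], [0.05, 0, -0.05, 0, 10]])

```text
time_s: 13.52
tcp_pos: [0.5401, 0.1816, 0.0233]
ee_rot: [[0.085, -0.996, 0.002], [-0.996, -0.085, -0.031], [0.031, 0.0, -1.0]]
wrist_force: [-0.3, -0.6, 0.6]
gripper_width: 0.299
gripper_force: 0.0
```

servo_tool(targets=[[0, 0, 0, 0, 10], [0, 0, 0, 0, 10], [0, 0, 0, 0, 10], [0, 0, 0, 0, 10], [0, 0, 0, 0, 10]])

```text
time_s: 13.93
tcp_pos: [0.5399, 0.1815, 0.023]
ee_rot: [[0.085, -0.996, 0.002], [-0.996, -0.085, -0.032], [0.032, 0.001, -0.999]]
wrist_force: [-1.5, 0.4, 4.1]
gripper_width: 0.202
gripper_force: 30.0
```

servo_tool(targets=[[0, 0, 0, 0, 10], [0, 0, 0, 0, 10], [0, 0, 0, 0, 10], [0, 0, 0, 0, 10], [0, 0, 0, 0, 10]])

```text
time_s: 14.35
tcp_pos: [0.5399, 0.1815, 0.023]
ee_rot: [[0.085, -0.996, 0.002], [-0.996, -0.085, -0.032], [0.032, 0.001, -0.999]]
wrist_force: [-0.5, -0.6, 5.2]
gripper_width: 0.202
gripper_force: 30.0
```

servo_tool(targets=[[0, 0, 0.3, 0, 10], [0, 0, 0.9, 0, 10], [0, 0, 1.7, 0, 10], [0, 0, 2.6, 0, 10], [0, 0, 3.5, 0, 10]])

```text
time_s: 14.77
tcp_pos: [0.5392, 0.1811, 0.1282]
ee_rot: [[0.084, -0.996, -0.001], [-0.996, -0.084, -0.032], [0.032, 0.003, -0.999]]
wrist_force: [0.9, -0.4, 0.5]
gripper_width: 0.204
gripper_force: 30.0
```

servo_tool(targets=[[0, 0, 0.8, 0, 10], [0, 0, 1.6, 0, 10], [-0.2, 0.1, 2.4, 0, 10], [-0.6, 0.2, 3.1, 0.05, 10], [-1.2, 0.4, 3.7, 0.12, 10]])

```text
time_s: 15.18
tcp_pos: [0.5041, 0.1933, 0.2399]
ee_rot: [[0.204, -0.979, 0.006], [-0.978, -0.204, -0.031], [0.031, 0.001, -1.0]]
wrist_force: [-0.5, -0.2, 0.3]
gripper_width: 0.206
gripper_force: 30.0
```

servo_tool(targets=[[-0.8, 0.3, 0, 0.11, 10], [-1.6, 0.6, 0, 0.22, 10], [-2.4, 0.9, 0, 0.33, 10], [-3.2, 1.2, 0, 0.44, 10], [-4.0, 1.5, 0, 0.55, 10]])

```text
time_s: 15.6
tcp_pos: [0.3823, 0.2383, 0.2384]
ee_rot: [[0.688, -0.725, 0.02], [-0.725, -0.689, -0.024], [0.031, 0.002, -1.0]]
wrist_force: [0.7, 1.5, 0.0]
gripper_width: 0.202
gripper_force: 30.0
```

servo_tool(targets=[[-0.6, 0.2, 0, 0.12, 10], [-1.2, 0.4, 0, 0.24, 10], [-1.8, 0.5, 0, 0.36, 10], [-2.2, 0.6, 0, 0.48, 10], [-2.3, 0.6, 0, 0.6, 10]])

```text
time_s: 16.02
tcp_pos: [0.313, 0.2562, 0.2385]
ee_rot: [[0.978, -0.207, 0.03], [-0.207, -0.978, -0.008], [0.031, 0.002, -1.0]]
wrist_force: [0.0, 0.0, -1.5]
gripper_width: 0.2
gripper_force: 30.0
```

servo_tool(targets=[[0, 0, 0, 0.12, 10], [0, 0, 0, 0.24, 10], [0, 0, 0, 0.36, 10], [0, 0, 0, 0.48, 10], [0, 0, 0, 0.6, 10]])

```text
time_s: 16.43
tcp_pos: [0.3143, 0.256, 0.2384]
ee_rot: [[0.925, 0.38, 0.029], [0.38, -0.925, 0.01], [0.031, 0.002, -1.0]]
wrist_force: [0.4, -0.3, -0.8]
gripper_width: 0.203
gripper_force: 30.0
```

servo_tool(targets=[[0, 0.05, -0.6, 0.05, 10], [0, 0.05, -1.5, 0.077, 10], [0, 0.05, -2.5, 0.077, 10], [0, 0.05, -3.5, 0.077, 10], [0, 0.05, -4.3, 0.077, 10]])

```text
time_s: 16.85
tcp_pos: [0.3141, 0.2568, 0.1079]
ee_rot: [[0.895, 0.444, 0.028], [0.444, -0.896, 0.012], [0.03, 0.002, -1.0]]
wrist_force: [0.5, 0.2, -0.3]
gripper_width: 0.2
gripper_force: 30.0
```

servo_tool(targets=[[0, 0, -0.3, 0, 10], [0, 0, -0.4, 0, 10], [0, 0, -0.4, 0, 10], [0, 0, -0.4, 0, 10], [0, 0, -0.4, 0, 10]])

```text
time_s: 17.27
tcp_pos: [0.3152, 0.2586, 0.0985]
ee_rot: [[0.895, 0.445, 0.03], [0.445, -0.896, 0.015], [0.034, 0.0, -0.999]]
wrist_force: [-0.2, 0.4, -0.4]
gripper_width: 0.203
gripper_force: 30.0
```

```bash
python3 - <<'E'
from h import *
t=r.capture("top");c=r.capture("wrist");sc=r.capture("scene");s=r.sense();R=np.array(s["ee_rot"]);p=np.array(s["tcp_pos"]);print(p,np.degrees(np.arctan2(R[1,0],R[0,0])))
d=np.array([R[0,0],R[1,0],0]);d/=np.linalg.norm(d);tip=p+.146*d+[0,0,-.015];print("pred tip",tip)
n=np.array([.4724,.3376,.08075]);print("notch rel (along,lat)",d@(n-tip),np.cross(d,n-tip)[2],n[2]-tip[2])
for q in(tip,n):print(proj(t,q),proj(sc,q))
im=np.zeros((600,800,3),np.uint8)
im[:300,:400]=cv2.resize(t["pixels"][140:230,140:260],(400,300))[:,:,::-1]
im[:300,400:]=cv2.resize(sc["pixels"][180:270,150:270],(400,300))[:,:,::-1]
im[300:,:400]=cv2.resize(c["pixels"],(400,300))[:,:,::-1]
im[300:,400:]=cv2.resize(c["pixels"][120:270,180:380],(400,300))[:,:,::-1]
cv2.imwrite("pics/w5.png",im)
E
```

```text
[0.31499734 0.2583869  0.09838279] 26.414196399285576
pred tip [0.44575517 0.32333603 0.08338279]
notch rel (along,lat) 0.030208580665627864 0.0009216862037137626 -0.002632785684038186
(np.float64(203.35594597663345), np.float64(205.77435083686066)) (np.float64(218.2999814896684), np.float64(226.8496187220116))
(np.float64(197.44436756224144), np.float64(193.39544787761278)) (np.float64(209.1410826635302), np.float64(224.09892767717986))
```

View pics/w5.png

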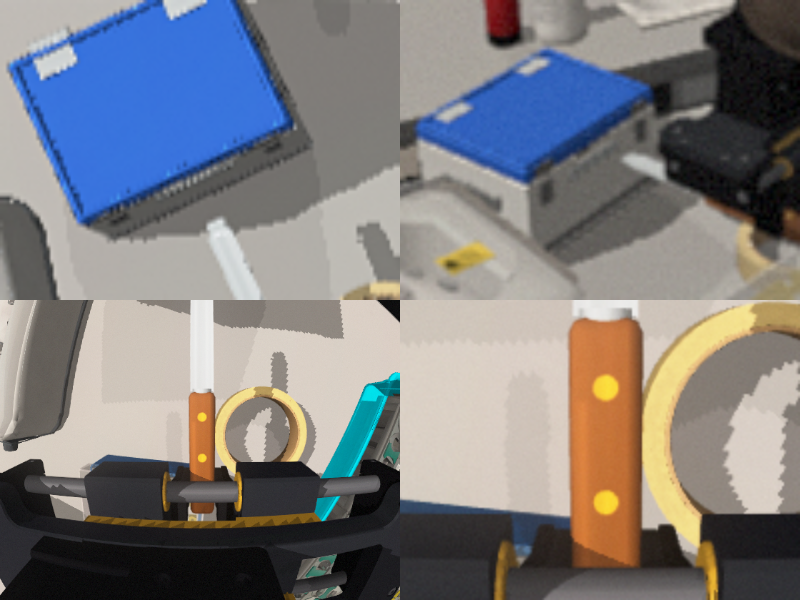

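The prediction and both views agree on the blade tip, about (204.5,206.6) in the top view and (217,227) in the scene view, and it is aligned with the notch. I'll lower it 2.6 mm and enter slowly.

servo_tool(targets=[[0, 0, -0.09, 0, 10], [0, 0, -0.09, 0, 10], [0.2, 0.1, -0.09, 0, 10], [0.4, 0.2, -0.09, 0, 10], [0.6, 0.3, -0.09, 0, 10]])

```text
time_s: 17.83
tcp_pos: [0.3336, 0.2676, 0.095]
ee_rot: [[0.895, 0.445, 0.03], [0.445, -0.895, 0.013], [0.032, 0.001, -0.999]]
wrist_force: [-0.2, -0.7, 0.2]
gripper_width: 0.207
gripper_force: 30.0
```

servo_tool(targets=[[0.15, 0.08, 0, 0, 10], [0.3, 0.15, 0, 0, 10], [0.45, 0.22, 0, 0, 10], [0.45, 0.22, 0, 0, 10], [0.45, 0.22, 0, 0, 10]])

```text
time_s: 18.25
tcp_pos: [0.3464, 0.2734, 0.0947]
ee_rot: [[0.895, 0.444, 0.029], [0.444, -0.896, 0.012], [0.031, 0.002, -1.0]]
wrist_force: [-0.7, -0.5, -0.1]
gripper_width: 0.202
gripper_force: 30.0
```

servo_tool(targets=[[0, 0, 0.03, 0, 10], [0.2, 0.1, 0.03, 0, 10], [0.4, 0.2, 0.03, 0, 10], [0.5, 0.25, 0.03, 0, 10], [0.5, 0.25, 0.03, 0, 10]])

```text
time_s: 18.67
tcp_pos: [0.3622, 0.2818, 0.0959]
ee_rot: [[0.895, 0.445, 0.03], [0.445, -0.896, 0.013], [0.033, 0.001, -0.999]]
wrist_force: [0.1, -0.3, -0.3]
gripper_width: 0.198
gripper_force: 30.0
```

servo_tool(targets=[[0.2, 0.1, 0, 0, 10], [0.4, 0.2, 0, 0, 10], [0.6, 0.3, 0, 0, 10], [0.78, 0.39, 0, 0, 10], [0.78, 0.39, 0, 0, 10]])

```text
time_s: 19.08
tcp_pos: [0.386, 0.2937, 0.0958]
ee_rot: [[0.895, 0.445, 0.03], [0.444, -0.896, 0.013], [0.033, 0.001, -0.999]]
wrist_force: [-0.5, -0.1, -1.2]
gripper_width: 0.198
gripper_force: 30.0
```

```bash
python3 - <<'E'
from h import *
t=r.capture("top");sc=r.capture("scene");s=r.sense();print(s["tcp_pos"],s["wrist_force"],s["moment"])
im=np.zeros((300,800,3),np.uint8)
im[:300,:400]=cv2.resize(t["pixels"][140:230,140:260],(400,300))[:,:,::-1]
im[:300,400:]=cv2.resize(sc["pixels"][180:270,150:270],(400,300))[:,:,::-1]
cv2.imwrite("pics/w6.png",im)
E
```

```text
[0.38479557 0.29263315 0.09553903] [-0.35303554 -0.28138648  0.03677923] [-0.17556151  0.23826777  0.0146327 ]
```

View pics/w6.png

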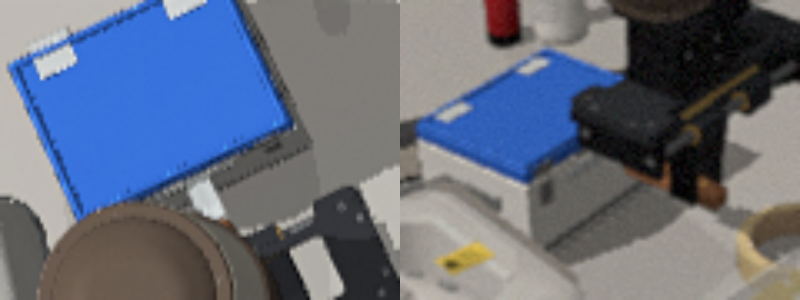

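The blade is in the notch, about 47 mm deep with no contact force. Now I'll lever by pushing the handle down.

servo_tool(targets=[[0, 0, -0.08, 0, 10], [0, 0, -0.16, 0, 10], [0, 0, -0.24, 0, 10], [0, 0, -0.3, 0, 10], [0, 0, -0.3, 0, 10]])

```text
time_s: 19.6
tcp_pos: [0.3846, 0.2928, 0.0866]
ee_rot: [[0.895, 0.445, 0.029], [0.445, -0.895, 0.013], [0.032, 0.002, -0.999]]
wrist_force: [-1.4, -0.2, 1.7]
gripper_width: 0.204
gripper_force: 30.0
```

servo_tool(targets=[[0, 0, -0.08, 0, 10], [0, 0, -0.16, 0, 10], [0, 0, -0.24, 0, 10], [0, 0, -0.3, 0, 10], [0, 0, -0.3, 0, 10]])

```text
time_s: 20.02
tcp_pos: [0.3851, 0.2931, 0.0784]
ee_rot: [[0.895, 0.446, 0.03], [0.445, -0.895, 0.013], [0.033, 0.002, -0.999]]
wrist_force: [-1.9, -1.6, 9.1]
gripper_width: 0.206
gripper_force: 30.0
```

servo_tool(targets=[[0, 0, -0.08, 0, 10], [0, 0, -0.16, 0, 10], [0, 0, -0.2, 0, 10], [0, 0, -0.2, 0, 10], [0, 0, -0.2, 0, 10]])

```text
time_s: 20.43
tcp_pos: [0.3856, 0.2937, 0.0733]
ee_rot: [[0.895, 0.446, 0.032], [0.445, -0.895, 0.015], [0.035, 0.001, -0.999]]
wrist_force: [-1.8, -0.3, 10.1]
gripper_width: 0.208
gripper_force: 30.0
```

servo_tool(targets=[[0, 0, -0.08, 0, 10], [0, 0, -0.16, 0, 10], [0, 0, -0.2, 0, 10], [0, 0, -0.2, 0, 10], [0, 0, -0.2, 0, 10]])

```text
time_s: 20.85
tcp_pos: [0.3863, 0.2944, 0.067]
ee_rot: [[0.895, 0.446, 0.033], [0.445, -0.895, 0.017], [0.037, -0.0, -0.999]]
wrist_force: [1.5, -0.2, 6.7]
gripper_width: 0.203
gripper_force: 30.0
```

servo_tool(targets=[[0, 0, -0.08, 0, 10], [0, 0, -0.16, 0, 10], [0, 0, -0.2, 0, 10], [0, 0, -0.2, 0, 10], [0, 0, -0.2, 0, 10]])

```text
time_s: 21.27
tcp_pos: [0.3848, 0.293, 0.0597]
ee_rot: [[0.895, 0.445, 0.029], [0.445, -0.895, 0.013], [0.032, 0.001, -0.999]]
wrist_force: [1.0, 1.1, 2.6]
gripper_width: 0.201
gripper_force: 30.0
```

```bash
python3 - <<'E'
from h import *
t=r.capture("top");sc=r.capture("scene")
im=np.zeros((300,800,3),np.uint8)
im[:300,:400]=cv2.resize(t["pixels"][140:230,140:260],(400,300))[:,:,::-1]
im[:300,400:]=cv2.resize(sc["pixels"][180:270,150:270],(400,300))[:,:,::-1]
cv2.imwrite("pics/w7.png",im)
E
```

```text
(no output)
```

View pics/w7.png

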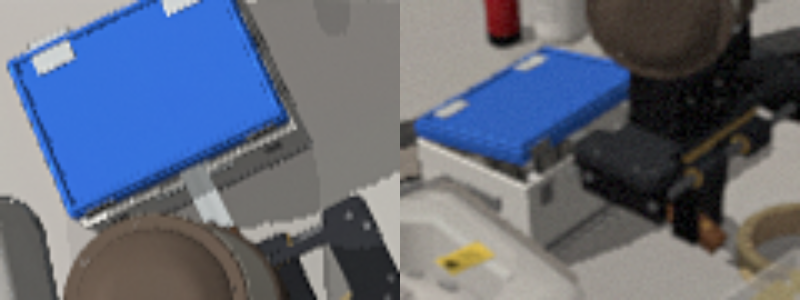

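The lid's front edge is visibly raised and the force has dropped from 10 N to 2.6 N, so the catches have let go. I have now viewed 11 pictures, one over the limit of 10, so from here I'll work only from measurements. Next I carry the lid round its arc with the blade tip.

servo_tool(targets=[[0, 0, 0.15, 0, 10], [0.05, 0.02, 0.3, 0, 10], [0.1, 0.05, 0.5, 0, 10], [0.15, 0.08, 0.65, 0, 10], [0.2, 0.1, 0.8, 0, 10]])

```text
time_s: 21.78
tcp_pos: [0.3906, 0.2955, 0.0841]
ee_rot: [[0.895, 0.445, 0.029], [0.444, -0.896, 0.012], [0.031, 0.002, -1.0]]
wrist_force: [0.1, 0.2, -0.3]
gripper_width: 0.2
gripper_force: 30.0
```

servo_tool(targets=[[0.1, 0.05, 0.15, 0, 10], [0.2, 0.1, 0.3, 0, 10], [0.3, 0.15, 0.45, 0, 10], [0.4, 0.2, 0.6, 0, 10], [0.5, 0.25, 0.7, 0, 10]])

```text
time_s: 22.2
tcp_pos: [0.4061, 0.3035, 0.1054]
ee_rot: [[0.895, 0.445, 0.03], [0.445, -0.896, 0.013], [0.032, 0.001, -0.999]]
wrist_force: [-0.6, -0.0, -1.2]
gripper_width: 0.201
gripper_force: 30.0
```

```bash
cat > lid.py <<'E'
from h import *
# blue lid pixels in both views; predicted lid front-edge corner pixels for angles
def blue(c,b):
    H=cv2.cvtColor(c["pixels"],cv2.COLOR_RGB2HSV);m=np.zeros(H.shape[:2],bool);m[b[0]:b[1],b[2]:b[3]]=1
    m&=(H[...,0]>105)&(H[...,0]<125)&(H[...,1]>130)&(H[...,2]>60);return m
th=np.radians(26.7);ex=np.array([np.cos(th),np.sin(th),0]);ey=np.array([-ex[1],ex[0],0]);O=np.array([.5237,.3635,0])
def box(x,y,z):return O+ex*x+ey*y+[0,0,z]
def lidpt(a,x,y,z):
    # closed-lid point (box frame) turned by a about the hinge
    dx,dz=x-.062,z-.086
    return box(.062+dx*np.cos(a)+dz*np.sin(a),y,.086-dx*np.sin(a)+dz*np.cos(a))
t=r.capture("top");s=r.capture("scene")
for n,c,b in(("top",t,(60,220,100,260)),("scene",s,(100,270,120,280))):
    m=blue(c,b);k=cv2.boundingRect(big(m));print(n,"measured",k,int(m.sum()))
    for d in range(0,101,10):
        P=np.float32([proj(c,lidpt(np.radians(d),x,y,z)) for x in(-.0575,.0575) for y in(-.075,.075) for z in(.084,.1)])
        print(d,cv2.boundingRect(P),int(cv2.contourArea(cv2.convexHull(P))))
q=r.sense();print(q["tcp_pos"],q["wrist_force"])
E
python3 lid.py
```

```text
top measured (141, 125, 75, 64) 2359
0 (141, 128, 88, 81) 3929
10 (140, 127, 88, 80) 3866
20 (140, 126, 86, 78) 3669
30 (139, 125, 83, 74) 3335
40 (139, 124, 80, 69) 2868
50 (139, 123, 76, 62) 2277
60 (134, 123, 76, 53) 1584
70 (129, 122, 78, 45) 817
80 (124, 115, 82, 44) 1308
90 (120, 106, 86, 53) 2061
100 (116, 97, 90, 62) 2731
scene measured (153, 178, 56, 42) 382
0 (155, 193, 73, 44) 1691
10 (154, 192, 73, 37) 1426
20 (153, 191, 73, 31) 1113
30 (153, 184, 70, 37) 762
40 (152, 177, 67, 44) 522
50 (151, 171, 64, 50) 893
60 (151, 166, 59, 54) 1237
70 (151, 161, 53, 59) 1542
80 (150, 158, 48, 62) 1795
90 (145, 157, 50, 63) 1990
100 (139, 156, 56, 63) 2120
[0.40667326 0.304131   0.10552645] [ 0.17478837  0.50751099 -0.50884429]
```

Measured outlines match a lid angle of about 45°. Continuing.

servo_tool(targets=[[0.15, 0.08, 0.15, 0, 10], [0.3, 0.16, 0.3, 0, 10], [0.5, 0.25, 0.4, 0, 10], [0.7, 0.35, 0.52, 0, 10], [0.85, 0.42, 0.63, 0, 10]])

```text
time_s: 22.72
tcp_pos: [0.4322, 0.3165, 0.1241]
ee_rot: [[0.895, 0.445, 0.03], [0.445, -0.896, 0.013], [0.033, 0.001, -0.999]]
wrist_force: [0.1, 0.1, -1.4]
gripper_width: 0.198
gripper_force: 30.0
```

servo_tool(targets=[[0.15, 0.08, 0.05, 0, 10], [0.3, 0.16, 0.1, 0, 10], [0.5, 0.25, 0.15, 0, 10], [0.65, 0.32, 0.15, 0, 10], [0.8, 0.4, 0.15, 0, 10]])

```text
time_s: 23.13
tcp_pos: [0.4558, 0.3281, 0.1282]
ee_rot: [[0.895, 0.445, 0.029], [0.445, -0.896, 0.013], [0.032, 0.002, -0.999]]
wrist_force: [-0.4, -0.2, -0.5]
gripper_width: 0.201
gripper_force: 30.0
```

servo_tool(targets=[[0.1, 0.05, 0, 0, 10], [0.2, 0.1, 0, 0, 10], [0.3, 0.15, 0, 0, 10], [0.4, 0.2, 0, 0, 10], [0.4, 0.2, 0, 0, 10]])

```text
time_s: 23.55
tcp_pos: [0.4659, 0.3326, 0.1269]
ee_rot: [[0.895, 0.444, 0.025], [0.444, -0.896, 0.009], [0.027, 0.003, -1.0]]
wrist_force: [-5.0, -2.2, -1.2]
gripper_width: 0.205
gripper_force: 30.0
```

```bash
python3 lid.py | grep -E "measured|^(60|70|80|90|100) |\[0"
```

```text
top measured (118, 98, 87, 47) 720
60 (134, 123, 76, 53) 1584
70 (129, 122, 78, 45) 817
80 (124, 115, 82, 44) 1308
90 (120, 106, 86, 53) 2061
100 (116, 97, 90, 62) 2731
scene measured (140, 158, 44, 61) 366
60 (151, 166, 59, 54) 1237
70 (151, 161, 53, 59) 1542
80 (150, 158, 48, 62) 1795
90 (145, 157, 50, 63) 1990
100 (139, 156, 56, 63) 2120
[0.46580844 0.33269226 0.12717992] [-5.56835232 -1.57709696 -0.56958012]
```

The lid outline matches 100°, its stop, with about 5 N of pressing. Withdrawing, then carrying the spatula back to its free spot on the bench.

servo_tool(targets=[[-0.3, -0.15, 0, 0, 10], [-0.8, -0.4, 0, 0, 10], [-1.6, -0.8, 0, 0, 10], [-2.5, -1.24, 0, 0, 10], [-3.4, -1.7, 0, 0, 10]])

```text
time_s: 24.07
tcp_pos: [0.3648, 0.283, 0.1287]
ee_rot: [[0.895, 0.445, 0.032], [0.445, -0.896, 0.016], [0.035, 0.0, -0.999]]
wrist_force: [-0.8, 0.3, 0.5]
gripper_width: 0.201
gripper_force: 30.0
```

servo_tool(targets=[[-0.6, -0.3, 0.2, 0, 10], [-1.0, -0.5, 0.8, 0, 10], [-1.1, -0.5, 1.6, 0, 10], [-1.1, -0.5, 2.5, 0, 10], [-1.1, -0.5, 3.3, 0, 10]])

```text
time_s: 24.48
tcp_pos: [0.3322, 0.2682, 0.2297]
ee_rot: [[0.894, 0.446, 0.032], [0.446, -0.895, 0.017], [0.036, -0.0, -0.999]]
wrist_force: [0.5, 1.1, -0.1]
gripper_width: 0.203
gripper_force: 30.0
```

```bash
python3 lid.py | grep -E "measured|^(80|90|100) |\[0"
```

```text
top measured (118, 98, 87, 59) 742
80 (124, 115, 82, 44) 1308
90 (120, 106, 86, 53) 2061
100 (116, 97, 90, 62) 2731
scene measured (140, 157, 44, 62) 386
80 (150, 158, 48, 62) 1795
90 (145, 157, 50, 63) 1990
100 (139, 156, 56, 63) 2120
[0.33402599 0.2705218  0.2322678 ] [-0.19190621  0.98845179 -0.06207936]
```

servo_tool(targets=[[0, 0, 0, -0.1, 10], [0, 0, 0, -0.22, 10], [0.2, -0.1, 0, -0.34, 10], [0.5, -0.2, 0, -0.46, 10], [0.9, -0.4, 0, -0.58, 10]])

```text
time_s: 25.0
tcp_pos: [0.3592, 0.2561, 0.2271]
ee_rot: [[0.992, -0.123, 0.033], [-0.123, -0.992, -0.004], [0.033, -0.0, -0.999]]
wrist_force: [0.0, -0.0, 0.2]
gripper_width: 0.207
gripper_force: 30.0
```

servo_tool(targets=[[0.5, -0.2, 0, -0.12, 10], [1.0, -0.4, 0, -0.24, 10], [1.5, -0.6, 0, -0.36, 10], [2.0, -0.8, 0, -0.48, 10], [2.5, -1.0, 0, -0.6, 10]])

```text
time_s: 25.42
tcp_pos: [0.4349, 0.2256, 0.2269]
ee_rot: [[0.748, -0.663, 0.024], [-0.663, -0.749, -0.021], [0.032, -0.0, -0.999]]
wrist_force: [-0.7, 0.0, -1.3]
gripper_width: 0.205
gripper_force: 30.0
```

servo_tool(targets=[[0.6, -0.3, 0, -0.12, 10], [1.2, -0.6, 0, -0.24, 10], [1.8, -0.9, 0, -0.36, 10], [2.4, -1.2, 0, -0.48, 10], [3.0, -1.4, 0, -0.6, 10]])

```text
time_s: 25.83
tcp_pos: [0.525, 0.1831, 0.2268]
ee_rot: [[0.243, -0.97, 0.007], [-0.97, -0.243, -0.031], [0.031, 0.0, -1.0]]
wrist_force: [-0.3, 0.4, -0.0]
gripper_width: 0.203
gripper_force: 30.0
```

servo_tool(targets=[[0.3, -0.1, 0, -0.1, 10], [0.5, -0.13, 0, -0.17, 10], [0.5, -0.13, -0.3, -0.17, 10], [0.5, -0.13, -1.0, -0.17, 10], [0.5, -0.13, -1.8, -0.17, 10]])

```text
time_s: 26.25
tcp_pos: [0.5395, 0.1804, 0.1731]
ee_rot: [[0.084, -0.996, 0.005], [-0.996, -0.084, -0.029], [0.03, -0.002, -1.0]]
wrist_force: [-0.3, -0.5, -0.6]
gripper_width: 0.199
gripper_force: 30.0
```

servo_tool(targets=[[0, 0.05, -0.9, 0, 10], [0, 0.05, -1.8, 0, 10], [0, 0.05, -2.7, 0, 10], [0, 0.05, -3.5, 0, 10], [0, 0.05, -4.0, 0, 10]])

```text
time_s: 26.67
tcp_pos: [0.537, 0.1807, 0.0499]
ee_rot: [[0.084, -0.996, -0.002], [-0.996, -0.084, -0.033], [0.033, 0.005, -0.999]]
wrist_force: [-0.3, 1.4, -0.6]
gripper_width: 0.206
gripper_force: 30.0
```

servo_tool(targets=[[0, 0, -0.2, 0, 10], [0, 0, -0.3, 0, 10], [0, 0, -0.4, 0, 10], [0, 0, -0.4, 0, 10], [0, 0, -0.4, 0, 10]])

```text
time_s: 27.08
tcp_pos: [0.5397, 0.1819, 0.0421]
ee_rot: [[0.082, -0.997, 0.003], [-0.996, -0.082, -0.031], [0.031, -0.0, -1.0]]
wrist_force: [-0.6, 0.9, -0.0]
gripper_width: 0.206
gripper_force: 30.0
```

servo_tool(targets=[[0, 0, -0.1, 0, 10], [0, 0, -0.2, 0, 10], [0, 0, -0.3, 0, 10], [0, 0, -0.4, 0, 10], [0, 0, -0.4, 0, 10]])

```text
time_s: 27.5
tcp_pos: [0.5391, 0.1814, 0.0286]
ee_rot: [[0.082, -0.997, 0.001], [-0.996, -0.082, -0.032], [0.032, 0.002, -0.999]]
wrist_force: [0.1, 0.1, -0.4]
gripper_width: 0.205
gripper_force: 30.0
```

servo_tool(targets=[[0, 0, -0.05, 0, 10], [0, 0, -0.1, 0, 10], [0, 0, -0.15, 0, 10], [0, 0, -0.2, 0, 10], [0, 0, -0.2, 0, 10]])

```text
time_s: 27.92
tcp_pos: [0.5394, 0.1802, 0.0252]
ee_rot: [[0.083, -0.997, 0.001], [-0.996, -0.083, -0.034], [0.034, 0.002, -0.999]]
wrist_force: [-3.6, -4.4, 12.7]
gripper_width: 0.2
gripper_force: 30.0
```

servo_tool(targets=[[0, 0, -0.03, 0, 10], [0, 0, -0.03, 0, 10], [0, 0, -0.03, 0, 45], [0, 0, -0.03, 0, 45], [0, 0, -0.03, 0, 45]])

```text
time_s: 28.33
tcp_pos: [0.5392, 0.1815, 0.0222]
ee_rot: [[0.082, -0.997, 0.001], [-0.996, -0.082, -0.031], [0.031, 0.001, -1.0]]
wrist_force: [-0.1, 0.9, 0.3]
gripper_width: 0.35
gripper_force: 0.0
```

servo_tool(targets=[[0, 0, 0.05, 0, 45], [0, 0, 0.05, 0, 45], [0, 0, 0.05, 0, 45], [0, 0, 0.2, 0, 45], [0, 0, 0.5, 0, 45]])

```text
time_s: 28.75
tcp_pos: [0.5384, 0.181, 0.0366]
ee_rot: [[0.082, -0.997, -0.001], [-0.996, -0.082, -0.033], [0.033, 0.004, -0.999]]
wrist_force: [0.3, 0.3, -0.5]
gripper_width: 0.51
gripper_force: 0.0
```

servo_tool(targets=[[0, 0, 0.5, 0, 45], [0, 0, 1.4, 0, 45], [0, 0, 2.4, 0, 45], [0, 0, 3.5, 0, 45], [0, 0, 4.6, 0, 45]])

```text
time_s: 29.17
tcp_pos: [0.5388, 0.1812, 0.1775]
ee_rot: [[0.082, -0.997, 0.001], [-0.996, -0.082, -0.032], [0.032, 0.001, -0.999]]
wrist_force: [0.2, 0.9, -0.6]
gripper_width: 0.519
gripper_force: 0.0
```

servo_tool(targets=[[-0.4, 0, 0.7, 0, 45], [-1.2, 0, 1.0, 0, 45], [-2.1, 0, 1.0, 0, 45], [-3.0, 0.0, 1.0, 0, 45], [-3.6, 0.0, 1.0, 0, 45]])

```text
time_s: 29.58
tcp_pos: [0.4291, 0.1808, 0.2063]
ee_rot: [[0.082, -0.997, 0.001], [-0.996, -0.082, -0.031], [0.031, 0.001, -1.0]]
wrist_force: [-0.5, -0.0, 0.0]
gripper_width: 0.523
gripper_force: 0.0
```

```bash
python3 lid.py | grep -E "measured|^(80|90|100) |\[0"; python3 - <<'E'
from h import *
t=r.capture("top");H=cv2.cvtColor(t["pixels"],cv2.COLOR_RGB2HSV)
t0=cv2.imread("pics/top0.png")[:,:,::-1];H0=cv2.cvtColor(t0,cv2.COLOR_RGB2HSV)
for n,h in(("now",H),("start",H0)):
    m=np.zeros(h.shape[:2],bool);m[150:190,255:345]=1
    hd=m&(h[...,0]<20)&(h[...,1]>90)
    print(n,"handle",[np.round(x,4) for x in cv2.minAreaRect(np.array([onz(t,*p[0],0.016)[:2] for p in big(hd)]).astype(np.float32))])
    b=m&(h[...,2]>195)&(h[...,1]<40);print("blade",cv2.boundingRect(big(b)),b.sum())
# bystander patches: difference from start
for n,(a,b,c,d) in dict(tip=(270,325,183,255),timer=(142,180,355,392),tape=(222,270,230,280),buffer=(145,185,393,432)).items():
    print(n,np.abs(t["pixels"][a:b,c:d].astype(int)-t0[a:b,c:d]).mean().round(1))
# dye bottle cap
m=np.zeros(H.shape[:2],bool);m[315:370,120:200]=1;m&=H[...,2]<60
k=cv2.moments(m.astype(np.uint8));print("cap",k["m00"],onz(t,k["m10"]/max(1,k["m00"]),k["m01"]/max(1,k["m00"]),.08))
s=r.sense();print(s["time_s"],s["tcp_pos"],s["wrist_force"])
E
```

```text
top measured (118, 98, 87, 59) 741
80 (124, 115, 82, 44) 1308
90 (120, 106, 86, 53) 2061
100 (116, 97, 90, 62) 2731
scene measured (140, 157, 44, 62) 378
80 (150, 158, 48, 62) 1795
90 (145, 157, 50, 63) 1990
100 (139, 156, 56, 63) 2120
[0.42891208 0.18089354 0.20650754] [-0.6719707  -0.32493236  0.66649828]
now handle [array([0.5413, 0.1371]), array([0.017 , 0.0503]), np.float64(4.3098)]
blade (305, 164, 33, 8) 232
start handle [array([0.5411, 0.1599]), array([0.0171, 0.0871]), np.float64(4.6682)]
blade (304, 163, 33, 8) 189
tip 21.4
timer 10.8
tape 59.1
buffer 14.1
cap 132.0 [0.15274042 0.43050151 0.08      ]
29.7333 [0.43051877 0.18145717 0.20658509] [ 0.89594936  0.53024523 -0.4365969 ]
```

servo_tool(targets=[[0, -0.4, 0.5, 0, 45], [0, -1.3, 1.0, 0, 45], [0, -2.4, 1.4, 0, 45], [0, -3.5, 1.4, 0, 45], [0, -4.6, 1.4, 0, 45]])

```text
time_s: 30.15
tcp_pos: [0.4324, 0.0424, 0.2487]
ee_rot: [[0.082, -0.997, 0.004], [-0.996, -0.083, -0.031], [0.031, -0.002, -1.0]]
wrist_force: [0.0, 0.0, 0.2]
gripper_width: 0.516
gripper_force: 0.0
```

servo_tool(targets=[[0, -1.1, 0, 0, 45], [0, -2.2, 0, 0, 45], [0, -3.3, 0, 0, 45], [0, -4.4, 0, 0, 45], [0, -5.5, 0, 0, 45]])

```text
time_s: 30.57
tcp_pos: [0.4318, -0.1236, 0.2479]
ee_rot: [[0.082, -0.997, 0.002], [-0.996, -0.082, -0.032], [0.032, 0.0, -0.999]]
wrist_force: [1.0, 0.7, 0.0]
gripper_width: 0.516
gripper_force: 0.0
```

servo_tool(targets=[[0, -1.1, 0, 0, 45], [0, -2.2, 0, 0, 45], [0, -3.3, 0, 0, 45], [0, -4.0, 0, 0, 45], [0, -4.2, 0, 0, 45]])

```text
time_s: 30.98
tcp_pos: [0.4317, -0.2509, 0.2473]
ee_rot: [[0.078, -0.997, 0.001], [-0.996, -0.078, -0.033], [0.032, 0.002, -0.999]]
wrist_force: [-0.6, 0.6, 0.1]
gripper_width: 0.516
gripper_force: 0.0
```

```bash
python3 - <<'E'
from h import *
t=r.capture("top");t0=cv2.imread("pics/top0.png")[:,:,::-1]
g=lambda x:cv2.cvtColor(np.ascontiguousarray(x),cv2.COLOR_RGB2GRAY).astype(np.float32)
for n,(a,b,c,d) in dict(tip=(270,325,183,255),timer=(142,180,355,392),tape=(222,270,230,280),buffer=(145,185,393,432),spatula=(155,180,258,345)).items():
    A,B=t["pixels"][a:b,c:d],t0[a:b,c:d]
    print(n,np.abs(A.astype(int)-B).mean().round(1),cv2.phaseCorrelate(g(A),g(B)))
H=cv2.cvtColor(t["pixels"],cv2.COLOR_RGB2HSV);m=np.zeros(H.shape[:2],bool);m[150:190,255:345]=1
print(cv2.minAreaRect(np.array([onz(t,*p[0],0.016)[:2] for p in big(m&(H[...,0]<20)&(H[...,1]>90))]).astype(np.float32)))
print(r.sense()["time_s"],r.sense()["tcp_pos"])
E
python3 lid.py|grep measured
```

```text
tip 5.0 ((0.006185372318824989, 0.006331527221625777), 0.9749081617704144)
timer 5.0 ((0.002672834137307234, 0.029235841414948283), 0.9968752025440335)
tape 4.9 ((0.010578549735651421, 0.01889610789787355), 0.9968650370339552)
buffer 37.6 ((0.5600710207313178, 0.24677473136507544), 0.6074154314398765)
spatula 17.4 ((-0.9456979733442523, -0.2642746818584971), 0.504196649339464)
((0.5400919318199158, 0.15537473559379578), (0.01738857291638851, 0.08685822784900665), 4.670145034790039)
31.0333 [ 0.43159305 -0.25032746  0.24714379]
top measured (118, 98, 87, 59) 717
scene measured (140, 157, 44, 62) 371
```

```bash
python3 - <<'E'
from h import *
t=r.capture("top")["pixels"];t0=cv2.imread("pics/top0.png")[:,:,::-1]
s=r.capture("scene")["pixels"];s0=cv2.imread("pics/scene0.png")[:,:,::-1]
for n,x in(("now",t),("start",t0)):
    H=cv2.cvtColor(np.ascontiguousarray(x),cv2.COLOR_RGB2HSV)[145:185,393:435];m=(H[...,0]>100)&(H[...,0]<125)&(H[...,1]>120);v,u=np.nonzero(m);print(n,u.mean()+393,v.mean()+145,m.sum())
d=np.abs(t.astype(int)-t0).mean(2)[145:185,393:433];print((d[::5,::4]).astype(int))
E
```

```text
now 400.0 168.0 1
start 419.0040816326531 160.70612244897958 245
[[  5   7   6   5   6  49 119 107 102 119]
 [  6   6   6   6   4 123  97 106  95  87]
 [  6   7   7   3   3  51  55  54  52  92]
 [  4   7   4   5  12  52  55  55  50  13]
 [  3   5   6   4 145  41  55  54  56  94]
 [  5   6   4   6 130 160  59  41  51  83]
 [  5   6   5   4  23 121  98  75   5  70]
 [  6   6   5   4   3  41  50  51  63  55]]
```

The arm hides only the right half of that patch. The visible left half of the buffer bottle is unchanged, so it has not moved. Handing in.

```bash
python3 -c "
from station import r
print(r.finish_job())"
```

```text
the job is handed in; nothing more can be done
None
```

The job is handed in at about 31 s: the dye bottle stands on the bench, the lid was levered up and is open at its stop, the spatula lies flat about 5 mm from where it started, and the bystanders are unmoved (the buffer bottle was half hidden by the arm in the last check), but I viewed 11 pictures against the limit of 10.

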